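# Push the red label holder home behind the rail lip and hold it

### The job

The red-capped bottle in the tray needs its label: take the label holder with the red card out of the blue block and push it down behind the lip of the label rail, in the place right in front of the red-capped bottle, until it is fully home against its spring strip. Finish while still holding it pressed fully down there, since the spring lifts it again if you let go. Do not disturb the three bottles or the timer.

Things in the scene. Friction and masses are not known exactly. Their poses are not given: they have to be found in the camera images.
- holder_mid (a point): label holder, stands loose in the blue block: white plate 6 mm thick (x), 44 wide (y), 54 high, red card on both faces; on top a black grip bar 12 mm thick (x), 32 wide (y), 22 high. 74 mm high in all, 0.04 kg. Point: its centre, 37 mm above its foot; the grip bar's middle is 26 mm above this point. z up; either way round will do.
- block_slot (a point): centre of the slot floor of the blue block (fixed, 50 x 90 x 24 mm, x, y, z) in which the label holder stands; the floor is 8 mm above the desk and the slot 16 mm deep, 2 mm wider than the holder's plate each way
- rack: white bottle tray (fixed), 206 mm long (y), an aluminium label rail along its front. Origin: desk height, middle of the rail's slot; x from rail to bottles, y along the rail, z up. The tray reaches from x = -11 to 108 mm. The slot is open at the top, 9 mm wide (x), and has three places, each 50 mm long, at y = +62, 0, -62 mm. A bottle stands 65 mm behind each.
- rail_mouth (a point): middle of the slot's mouth, 43 mm above the desk, axes as the rack. Front lip and back wall flare outward at the top (lip from 34 to 43 mm, back wall from 40 to 49 mm above the desk): the mouth is about 18 mm wide (x). Grey dividers with roof-shaped tops (ridges 40 to 42 mm above the desk) part the three places.
- place0 (a point): middle of the bottom stop of the place at rack y = +62 mm, 16 mm above the desk: the holder's foot rests here when fully home; x, y, z as the rack
- strip0 (a joint): steel spring strip in the place at rack y = +62 mm: how far it is pressed down (m). 0 at rest (its top is 26 mm above the desk), 0.010 when the holder sits fully home on the stop. It starts to yield at about 4 N and needs about 10 N fully down; let go, it lifts the holder again.
- place1 (a point): middle of the bottom stop of the place at rack y = +0 mm, 16 mm above the desk: the holder's foot rests here when fully home; x, y, z as the rack
- strip1 (a joint): steel spring strip in the place at rack y = +0 mm: how far it is pressed down (m). 0 at rest (its top is 26 mm above the desk), 0.010 when the holder sits fully home on the stop. It starts to yield at about 4 N and needs about 10 N fully down; let go, it lifts the holder again.
- place2 (a point): middle of the bottom stop of the place at rack y = -62 mm, 16 mm above the desk: the holder's foot rests here when fully home; x, y, z as the rack
- strip2 (a joint): steel spring strip in the place at rack y = -62 mm: how far it is pressed down (m). 0 at rest (its top is 26 mm above the desk), 0.010 when the holder sits fully home on the stop. It starts to yield at about 4 N and needs about 10 N fully down; let go, it lifts the holder again.
- red_bottle: brown dropper bottle with a red cap, 37 mm wide, 100 mm high, loose on the tray (6 mm above the desk); right in front of it is the place where the label holder belongs. The three bottles change places from start to start. Origin under its centre.
- blue_bottle: white dropper bottle with a blue cap, 30 mm wide, 87 mm high, loose on the tray (6 mm above the desk); bystander. The three bottles change places from start to start. Origin under its centre.
- black_bottle: brown dropper bottle with a black cap, 33 mm wide, 93 mm high, loose on the tray (6 mm above the desk); bystander. The three bottles change places from start to start. Origin under its centre.
- analyser_front (a point): middle of the front face of the tall white analyser (fixed; does not move between starts), at desk height. From here it reaches 0.13 m to +y, 0.15 m to -y, 0.43 m up and back in +x to the wall; keep arm and gripper on the near side of this face when crossing between block and rail.
- timer: white wind-up timer with a red knob, 44 x 66 x 68 mm, loose on the desk; bystander. Origin under its centre.
Not all that is in view belongs to the job. Of the things shaped like the part that bears block_slot, the blue one is meant.

How it is judged (in metres and radians):
On the way, in this order (a step that is already met when the one before it is completed fails the run):
1. the label holder is lifted clear out of the blue block (z of holder_mid in the frame of block_slot above 0.06 m), for 0.1 s.
2. the holder's foot is behind the lip at the place in front of the red-capped bottle (x of holder_mid in the frame of rack between -0.005 and 0.005 m and z of holder_mid in the frame of rack below 0.067 m and angle between holder_mid's own z axis and vertical below 0.15 rad and ((y of holder_mid in the frame of rack between 0.056 and 0.068 m and y of red_bottle in the frame of rack between 0.031 and 0.093 m) or (y of holder_mid in the frame of rack between -0.006 and 0.006 m and y of red_bottle in the frame of rack between -0.031 and 0.031 m) or (y of holder_mid in the frame of rack between -0.068 and -0.056 m and y of red_bottle in the frame of rack between -0.093 and -0.031 m))).
At the end, for the whole second after the job is handed in: The label holder stands upright (within 0.15 rad) behind the lip, centred within 6 mm along the rail on the place in front of the red-capped bottle, its spring strip pressed down by more than 7.5 mm of its 10 mm, and the fingers are still holding or pressing it (more than 2 N) (x of holder_mid in the frame of rack between -0.005 and 0.005 m and z of holder_mid in the frame of rack below 0.0565 m and angle between holder_mid's own z axis and vertical below 0.15 rad and ((y of holder_mid in the frame of rack between 0.056 and 0.068 m and y of red_bottle in the frame of rack between 0.031 and 0.093 m and value of joint strip0 above 0.0075 m) or (y of holder_mid in the frame of rack between -0.006 and 0.006 m and y of red_bottle in the frame of rack between -0.031 and 0.031 m and value of joint strip1 above 0.0075 m) or (y of holder_mid in the frame of rack between -0.068 and -0.056 m and y of red_bottle in the frame of rack between -0.093 and -0.031 m and value of joint strip2 above 0.0075 m)) and contact force between the fingers and holder above 2 N); the arm keeps its last pose, push and grip.
It fails at once if the red-capped bottle is shifted by more than 20 mm or tipped (distance of red_bottle from where it was at the start of the episode above 0.02 m or angle between red_bottle's own z axis and vertical above 0.3 rad).
It fails at once if the blue-capped bottle is shifted by more than 20 mm or tipped (distance of blue_bottle from where it was at the start of the episode above 0.02 m or angle between blue_bottle's own z axis and vertical above 0.3 rad).
It fails at once if the black-capped bottle is shifted by more than 20 mm or tipped (distance of black_bottle from where it was at the start of the episode above 0.02 m or angle between black_bottle's own z axis and vertical above 0.3 rad).
It fails at once if the timer is shifted by more than 20 mm or tipped (distance of timer from where it was at the start of the episode above 0.02 m or angle between timer's own z axis and vertical above 0.3 rad).
It also fails if it takes over 48 s, if anything falls off the work surface, if the arm or the gripper's body presses on something with over 40 N, if the wrist force passes 120 N, or if a joint passes its speed limit or range.

### The arm

A 6-joint arm with a two-finger parallel gripper is mounted at the origin on a cart in front of the work surface, level with it; the furniture and walls round the work are solid. World frame = base frame: x ahead of the robot, y to its left, z up, the work surface at z = 0. Lengths are in mm, angles in rad, forces in N, time in s.
With the tool pointing down it reaches from about 350 to 875 mm from the base axis. Payload 4.2 kg.
Tool frame: the origin (TCP) lies midway between the tips of the shut fingers; the grasp point (between the pads) lies 19 mm behind it; z points along the fingers, y is the line along which they close (so a half turn about z gives the same grasp; the last joint's range is limited). The gripper opens to 85 mm and grips with 20 to 120 N. Pads are 22 mm wide; open, the fingers measure 114 mm over their backs; the gripper's body (76 mm by 85 mm) begins 54 mm behind the grasp point. The pads swing forward as they close: fully open they stand 13 mm farther back than shut.
Start: joints at [-1.033, 0.385, 0.008, 0, -1.194, -0.259], TCP at [172.018, -600.84, 231.312] pointing down, gripper open.
Joint ranges: [-3.14, 3.14], [-1.21, 2.06], [-1.07, 1.41], [-3.16, 2.05], [-2.99, -0.16], [-3.1, 3.1]. Speed limits (rad/s): [2.79, 2.79, 3.14, 3.14, 3.14, 3.14].

### API

Orientations are given as a unit quaternion [x, y, z, w].
In Python, from bench import arm gives the robot as it stands.
- The arm moves only by the tool send_rows, never from a script. Its argument "targets" is a list of rows, each an object of numbers: "gripper": the gripper command: -1 is fully open, 1 is shut, values between are in proportion; "x", "y", "z": the shift along the tool's x, y, z in cm; "ax", "ay", "az": the turn, a rotation vector about the tool's x, y, z in degrees. A call has 1 to 5 rows; each row shifts and turns the commanded pose from where the row before left it, along the tool's axes as they then stand; what a row does not reach is not made up. A row lasts 1/12 s, in which the tool goes at most 41.7 mm and 7.16 degrees, less where a joint would pass 70% of its speed; a pose out of reach is approached as far as the arm can. A call is refused whole if a number of a shift passes 4.17 or a number of a turn 7.16, either way. A call with a gripper value outside its range is refused whole. The fingers move at their own pace and stop on an object; the grip force is fixed at half the most. Time passes only in rows, so rows that do not move let the fingers close. It gives the time, the measured TCP pose, the force, the opening and the grip force at its end, in the units of the state.
- arm.read_state(): the state, without advancing time (a new reading comes with each control period).
- arm.get_image(name): name is "scene" or "top"; returns (picture, depth): 420x560x3 uint8, red, green, blue; 420x560 float32, mm along the optical axis (not along the pixel's ray), 0 where there is no reading.
- arm.camera_model(name): a dict with "fx", "fy", "cx", "cy" (pixels), "cam_to_world" (4x4, takes a point from camera to world coordinates). Camera axes: x right, y down, z forward; pixel columns grow to the right and rows downward; lengths in mm; the calibration is good to about 2 mm. A picture is of the moment at which its call begins. camera_model takes no time and is no camera call.
- arm.job_done(): hands the job in; it is judged then, once.
Trained networks look in the newest picture that a camera, given by its name, has taken for a name from the list of things; names that differ only in an ending like _2 or _b are one class to them, and where a whole thing is asked for, a point or a joint stands for the part that bears it (a point fixed in the world has none). Each returns a list of dicts, best first, with "score" (0 to 1); they miss things now and then, are a little off and sometimes report something else, mostly with a low value. They report only what shows in the picture. A call takes as long as a camera call. They do not tell look-alikes from the thing itself.
- arm.boxes_of(camera, thing): "rect" ([left, top, width, height] in pixels, round what is visible of it).
The state is a dict: "clock": time; "joints": joint angles; "joint_vel": joint speeds; "joint_efforts": joint torques, N m; "position": TCP position; "ee_rot": TCP orientation; "contact_force": force on the tool from outside, world axes, zero at the start; "wrist_torque": the same for the moment, N m; "gripper_width": finger opening in mm; "grasp_force": force on a finger pad.
Only numpy, scipy, OpenCV 4.12 (cv2) and the standard library are available. Lean on these libraries where they do the work, as an engineer would, in place of code of your own. Each camera call takes 0.05 s, during which the arm holds its last target. There are 200 camera calls.

## Working session

There is one attempt and no reset: what is moved stays moved. The work goes in short steps, Python scripts to look and compute and a tool call to move; the robot and the scene stay as the last step left them, time stands still between calls to the robot, and variables do not carry over. Pictures are saved under pics/ and viewed, at most 10 in all, crops included, and the job is handed in when it is done.

Besides the shell and the picture viewer there is one more tool, called as name([rows], argument=value, ...), one row to a line, values as JSON. send_rows: Moves the arm, as the interface text tells. Its arguments: {"type":"object","properties":{"targets":{"type":"array"}},"required":["targets"]}

```bash
ls; mkdir -p pics; cat > h.py <<'E'
import numpy as np, cv2
from bench import arm
def grab(n):
    im,d=arm.get_image(n); np.savez(f'/tmp/{n}.npz',im=im,d=d); return im,d
def cloud(n,d):
    m=arm.camera_model(n); v,u=np.mgrid[:d.shape[0],:d.shape[1]]
    P=np.stack([(u-m['cx'])/m['fx']*d,(v-m['cy'])/m['fy']*d,d,np.ones_like(d)],-1)
    return (P@np.array(m['cam_to_world']).T)[...,:3]
E
python3 - <<'E'
from h import *
s=arm.read_state();print(s)
for n in('scene','top'):
    im,d=grab(n); cv2.imwrite(f'pics/{n}1.png',im[...,::-1])
    W=cloud(n,d)
    for t in('holder_mid','block_slot','rack','red_bottle','blue_bottle','black_bottle','timer'):
        for r in arm.boxes_of(n,t)[:3]:
            x,y,w,h=map(int,r['rect']);print(n,t,round(r['score'],2),(x,y,w,h),np.round(W[min(419,y+h//2),min(559,x+w//2)]))
E
```

```text
pics
{'clock': 0.0, 'joints': array([-1.03339832e+00,  3.85533082e-01,  6.60647197e-03, -4.86556740e-04,
       -1.19399894e+00, -2.58623677e-01]), 'joint_vel': array([ 1.08286664e-03,  6.76855461e-05, -1.82260826e-03, -3.12086553e-04,
        1.68194451e-03,  1.98396450e-03]), 'joint_efforts': array([-3.31609508e-04, -3.92286694e+01,  1.88407373e+01,  4.18638155e+00,
       -4.61490912e-03, -5.85793558e-06]), 'position': array([ 171.8496078 , -600.29320763,  230.23002883]), 'ee_rot': array([-1.38847282e-01,  9.90313207e-01,  1.06903309e-03, -2.04185647e-04]), 'contact_force': array([0.74122571, 0.28530668, 0.10836557]), 'wrist_torque': array([ 0.00634306, -0.02445975, -0.01985127]), 'grasp_force': 0.0, 'gripper_width': 85.5089324853692}
scene holder_mid 0.73 (200, 256, 19, 35) [464. 261.  58.]
scene block_slot 0.94 (252, 252, 36, 35) [445. 121.  10.]
scene block_slot 0.94 (304, 224, 41, 29) [444. -54.  15.]
scene block_slot 0.79 (184, 272, 49, 40) [457. 271.  24.]
scene rack 0.79 (323, 191, 87, 38) [ 432. -203.   41.]
scene red_bottle 0.88 (353, 172, 14, 33) [ 495. -264.   64.]
scen
[... 157 characters left out ...]
, 35) [ 447. -222.   35.]
scene timer 0.97 (135, 229, 33, 45) [626. 287.  48.]
top holder_mid 0.63 (158, 244, 16, 11) [468. 244.  80.]
top block_slot 0.87 (146, 234, 40, 32) [466. 244.  80.]
top block_slot 0.81 (201, 247, 41, 32) [434. 125.   8.]
top block_slot 0.68 (279, 250, 38, 21) [440. -65.   8.]
top rack 0.65 (340, 213, 87, 59) [ 483. -277.    7.]
top red_bottle 0.51 (375, 226, 21, 18) [ 498. -268.   66.]
top blue_bottle 0.65 (379, 225, 17, 16) [ 502. -271.   71.]
top blue_bottle 0.51 (352, 223, 19, 15) [ 510. -212.   60.]
top black_bottle 0.58 (405, 234, 15, 14) [ 483. -332.   63.]
top timer 0.92 (144, 167, 30, 21) [639. 267.  66.]
top timer 0.26 (342, 214, 83, 58) [ 481. -277.    5.]
```

```bash
python3 - <<'E'
import cv2,numpy as np
t=cv2.imread('pics/top1.png');s=cv2.imread('pics/scene1.png')
a=cv2.resize(t[150:290,130:440],(797,360),interpolation=2)
b=cv2.resize(s[150:330,120:430],(400,232),interpolation=2)
c=np.zeros((592,797,3),np.uint8);c[:360]=a;c[360:,:400]=b
e=cv2.resize(s[165:235,315:420],(348,232),interpolation=2);c[360:,420:768]=e
cv2.imwrite('pics/c1.png',c)
E
```

```text
(no output)
```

View pics/c1.png

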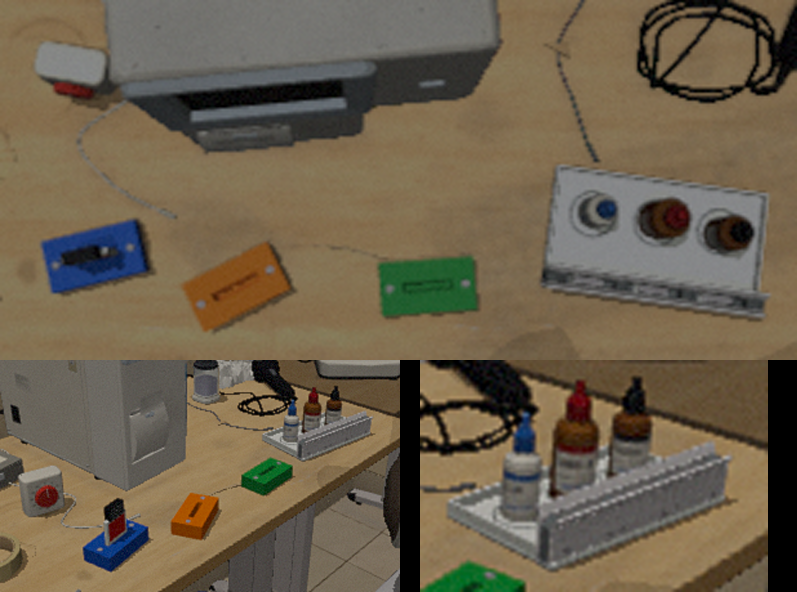

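View pics/scene1.png

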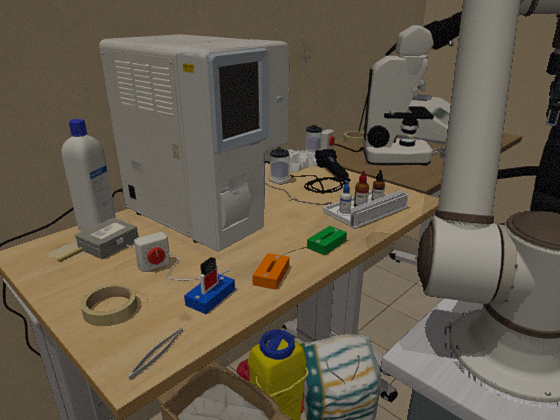

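The red-capped bottle is in the middle place. In the crop, the blue block with the holder is at the left, and the orange and green blocks are decoys. Next I'll fit the poses.

```bash
python3 - <<'E'
from h import *
print(np.round(arm.camera_model('top')['cam_to_world'],2).tolist(), arm.camera_model('top')['fx'])
for n in('top','scene'):
    z=np.load(f'/tmp/{n}.npz');im,d=z['im'],z['d'];W=cloud(n,d)
    hsv=cv2.cvtColor(im,cv2.COLOR_RGB2HSV)
    X,Y,Z=W[...,0],W[...,1],W[...,2]
    reg=(X>400)&(X<530)&(Y>190)&(Y<310)&(d>0)
    blue=reg&(hsv[...,0]>105)&(hsv[...,0]<130)&(hsv[...,1]>150)&(Z>17)&(Z<32)
    p=W[blue]; r=cv2.minAreaRect(p[:,:2].astype(np.float32)); print(n,'block',blue.sum(),r,np.median(p[:,2]))
    h=reg&(Z>60); p=W[h]; print(' holder',h.sum(),p.mean(0),cv2.minAreaRect(p[:,:2].astype(np.float32)),p[:,2].max())
    h=reg&(Z>77);
    if h.sum()>3: p=W[h]; print(' bartop',h.sum(),p.mean(0),cv2.minAreaRect(p[:,:2].astype(np.float32)))
    reg=(X>370)&(X<600)&(Y>-420)&(Y<-140)&(d>0)&(hsv[...,1]<70)
    t=reg&(Z>3)&(Z<52); p=W[t]
    k=cv2.connectedComponents(t.astype(np.uint8)); l=np.bincount(k[1].ravel());l[0]=0;t=k[1]==l.argmax();p=W[t]
    print(' tray',t.sum(),cv2.minAreaRect(p[:,:2].astype(np.float32)))
    t=reg&(Z>36)&(Z<52)&(X<480); p=W[t]; print(' rail',t.sum(),p.mean(0),cv2.minAreaRect(p[:,:2].astype(np.float32)),np.percentile(p[:,2],[5,50,95]))
E
```

```text
[[-0.01, -1.0, 0.1, 451.75], [-1.0, 0.01, -0.01, -0.45], [0.01, -0.1, -0.99, 1165.08], [0.0, 0.0, 0.0, 1.0]] 466.74771108391496
top block 597 ((467.8748779296875, 255.7820587158203), (48.1425666809082, 90.51005554199219), 13.374105453491211) 23.334930796222807
 holder 94 [468.92176561 253.84378242  78.46512343] ((468.6623229980469, 256.0758972167969), (12.469758987426758, 41.63935852050781), 13.241414070129395) 84.73917066088234
 bartop 76 [468.60054681 255.51547214  80.94600272] ((468.7322692871094, 255.77871704101562), (12.469758987426758, 32.028785705566406), 13.241414070129395)
 tray 3220 ((480.6424255371094, -280.46795654296875), (208.34608459472656, 119.6295166015625), 81.65230560302734)
 rail 503 [ 434.66116998 -273.81239189   42.44448555] ((454.16680908203125, -275.34075927734375), (204.19671630859375, 64.9087905883789), 81.98566436767578) [36.86719374 42.04683646 48.67760452]
scene block 585 ((467.10333251953125, 259.17254638671875), (50.25108337402344, 90.12071990966797), 11.699337005615234) 22.838357259014913
 holder 212 [465.07245758 261.36594067  73.17065899] ((467.8620910644531, 258.77923583984375), (13.344356536865234, 42.82283401489258), 14.86025619506836) 82.88005436494404
 bartop 88 [466.91688503 259.90394775  80.17114278] ((468.34259033203125, 258.11346435546875), (12.568626403808594, 35.05769729614258), 13.364377975463867)
 tray 1876 ((494.6531982421875, -278.7134704589844), (210.35740661621094, 148.7848663330078), 81.54767608642578)
 rail 423 [ 439.56066115 -269.27237532   41.63662152] ((453.8667297363281, -271.68463134765625), (206.87892150878906, 66.10746002197266), 81.99846649169922) [36.69565921 41.39886509 47.34480596]
```

```bash
cat >> h.py <<'E'
from scipy.spatial.transform import Rotation as R
def plan(x,y,z,yaw,n,vmax=40):
    """rows for going to TCP x,y,z (mm), tool y axis at world angle yaw (deg), tool down"""
    s=arm.read_state();p=np.array(s['position']);r=R.from_quat(s['ee_rot'])
    c,k=np.cos(np.radians(yaw)),np.sin(np.radians(yaw))
    T=R.from_matrix(np.array([[k,c,0],[-c,k,0],[0,0,-1]]))  # x=cross(y,z)
    D=np.array([x,y,z])-p;rv=(r.inv()*T).as_rotvec()
    print('pos',p.round(1),'clock',s['clock'],'F',np.round(s['contact_force'],1),'w',round(s['gripper_width'],1),'g',round(s['grasp_force'],1),'turn',np.degrees(rv).round(1),'D',D.round(1))
    out=[]
    for i in range(n):
        t=r.inv().apply(D/n)/10; out.append((t.round(2).tolist(),np.degrees(rv/n).round(2).tolist())); r=r*R.from_rotvec(rv/n)
    for o in out: print(*o)
E
python3 -c "
from h import *
x=[c for c in [1]]
import numpy as np
plan(468,256,190,193.3,24)"
```

```text
Traceback (most recent call last):
  File "h.py", line 14, in plan
    T=R.from_matrix(np.array([[k,c,0],[-c,k,0],[0,0,-1]]))  # x=cross(y,z)
  File "scipy/spatial/transform/_rotation.pyx", line 1143, in scipy.spatial.transform._rotation.Rotation.from_matrix
ValueError: Non-positive determinant (left-handed or null coordinate frame) in rotation matrix 0: [[-0.23004974 -0.97317887  0.        ]
 [ 0.97317887 -0.23004974  0.        ]
 [ 0.          0.         -1.        ]].
```

```bash
sed -i 's/\[\[k,c,0\],\[-c,k,0\]/[[-k,c,0],[c,k,0]/' h.py
python3 -c "
from h import *
plan(468,256,190,193.3,24)"
```

```text
pos [ 172.  -600.9  231.3] clock 0.8 F [ 0.8  1.5 -0.4] w 85.6 g 0.0 turn [ -0.   -0.  -87.3] D [296.  856.9 -41.3]
[-2.17, 3.09, 0.17] [-0.0, -0.0, -3.64]
[-2.36, 2.95, 0.17] [-0.0, -0.0, -3.64]
[-2.54, 2.79, 0.17] [-0.0, -0.0, -3.64]
[-2.71, 2.63, 0.17] [-0.0, -0.0, -3.64]
[-2.88, 2.45, 0.17] [-0.0, -0.0, -3.64]
[-3.03, 2.26, 0.17] [-0.0, -0.0, -3.64]
[-3.16, 2.06, 0.17] [-0.0, -0.0, -3.64]
[-3.29, 1.86, 0.17] [-0.0, -0.0, -3.64]
[-3.4, 1.65, 0.17] [-0.0, -0.0, -3.64]
[-3.5, 1.43, 0.17] [-0.0, -0.0, -3.64]
[-3.58, 1.2, 0.17] [-0.0, -0.0, -3.64]
[-3.65, 0.97, 0.17] [-0.0, -0.0, -3.64]
[-3.7, 0.74, 0.17] [-0.0, -0.0, -3.64]
[-3.74, 0.5, 0.17] [-0.0, -0.0, -3.64]
[-3.77, 0.27, 0.17] [-0.0, -0.0, -3.64]
[-3.78, 0.03, 0.17] [-0.0, -0.0, -3.64]
[-3.77, -0.21, 0.17] [-0.0, -0.0, -3.64]
[-3.75, -0.45, 0.17] [-0.0, -0.0, -3.64]
[-3.71, -0.69, 0.17] [-0.0, -0.0, -3.64]
[-3.66, -0.92, 0.17] [-0.0, -0.0, -3.64]
[-3.6, -1.15, 0.17] [-0.0, -0.0, -3.64]
[-3.52, -1.38, 0.17] [-0.0, -0.0, -3.64]
[-3.42, -1.6, 0.17] [-0.0, -0.0, -3.64]
[-3.31, -1.81, 0.17] [-0.0, -0.0, -3.64]
```

send_rows([
  {"x": -2.2,"y": 3.1,"z": 0.2,"az": -3.6,"gripper": -1},
  {"x": -2.4,"y": 2.9,"z": 0.2,"az": -3.6,"gripper": -1},
  {"x": -2.5,"y": 2.8,"z": 0.2,"az": -3.6,"gripper": -1},
  {"x": -2.7,"y": 2.6,"z": 0.2,"az": -3.6,"gripper": -1},
  {"x": -2.9,"y": 2.5,"z": 0.2,"az": -3.6,"gripper": -1},
])

```text
$.targets[0]: bad value
```

send_rows([
  {"x": -3.0,"y": 2.3,"z": 0.2,"az": -3.6,"gripper": -1},
  {"x": -3.2,"y": 2.1,"z": 0.2,"az": -3.6,"gripper": -1},
  {"x": -3.3,"y": 1.9,"z": 0.2,"az": -3.6,"gripper": -1},
  {"x": -3.4,"y": 1.7,"z": 0.2,"az": -3.6,"gripper": -1},
  {"x": -3.5,"y": 1.4,"z": 0.2,"az": -3.6,"gripper": -1},
])

```text
$.targets[0]: bad value
```

send_rows([
  {"x": -3.6,"y": 1.2,"z": 0.2,"az": -3.6,"gripper": -1},
  {"x": -3.6,"y": 1.0,"z": 0.2,"az": -3.6,"gripper": -1},
  {"x": -3.7,"y": 0.7,"z": 0.2,"az": -3.6,"gripper": -1},
  {"x": -3.7,"y": 0.5,"z": 0.2,"az": -3.6,"gripper": -1},
  {"x": -3.8,"y": 0.3,"z": 0.2,"az": -3.6,"gripper": -1},
])

```text
$.targets[0]: bad value
```

```bash
python3 -c "
from h import *
plan(468,256,150,193.3,10)"
```

```text
pos [ 172.  -600.9  231.3] clock 0.8 F [ 0.8  1.5 -0.4] w 85.6 g 0.0 turn [ -0.   -0.  -87.3] D [296.  856.9 -81.3]
[-5.2, 7.42, 0.81] [-0.0, -0.0, -8.73]
[-6.27, 6.55, 0.81] [-0.0, -0.0, -8.73]
[-7.19, 5.52, 0.81] [-0.0, -0.0, -8.73]
[-7.95, 4.36, 0.81] [-0.0, -0.0, -8.73]
[-8.52, 3.11, 0.81] [-0.0, -0.0, -8.73]
[-8.89, 1.78, 0.81] [-0.0, -0.0, -8.73]
[-9.06, 0.41, 0.81] [-0.0, -0.0, -8.73]
[-9.01, -0.97, 0.81] [-0.0, -0.0, -8.73]
[-8.76, -2.33, 0.81] [-0.0, -0.0, -8.73]
[-8.31, -3.63, 0.81] [-0.0, -0.0, -8.73]
```

send_rows([
  {"x": -2.2,"y": 3.1,"z": 0.2,"ax": 0,"ay": 0,"az": -3.6,"gripper": -1},
  {"x": -2.4,"y": 2.9,"z": 0.2,"ax": 0,"ay": 0,"az": -3.6,"gripper": -1},
  {"x": -2.5,"y": 2.8,"z": 0.2,"ax": 0,"ay": 0,"az": -3.6,"gripper": -1},
  {"x": -2.7,"y": 2.6,"z": 0.2,"ax": 0,"ay": 0,"az": -3.6,"gripper": -1},
  {"x": -2.9,"y": 2.5,"z": 0.2,"ax": 0,"ay": 0,"az": -3.6,"gripper": -1},
])

```text
clock: 1.22
position: [234.4, -421.0, 221.2]
ee_rot: [-0.293, 0.956, -0.0, 0.0]
contact_force: [0.7, -0.3, 0.4]
gripper_width: 85.7
grasp_force: 0.0
```

send_rows([
  {"x": -3.0,"y": 2.3,"z": 0.2,"ax": 0,"ay": 0,"az": -3.6,"gripper": -1},
  {"x": -3.2,"y": 2.1,"z": 0.2,"ax": 0,"ay": 0,"az": -3.6,"gripper": -1},
  {"x": -3.3,"y": 1.9,"z": 0.2,"ax": 0,"ay": 0,"az": -3.6,"gripper": -1},
  {"x": -3.4,"y": 1.7,"z": 0.2,"ax": 0,"ay": 0,"az": -3.6,"gripper": -1},
  {"x": -3.5,"y": 1.4,"z": 0.2,"ax": 0,"ay": 0,"az": -3.6,"gripper": -1},
])

```text
clock: 1.63
position: [296.2, -241.3, 211.6]
ee_rot: [-0.439, 0.898, -0.0, 0.0]
contact_force: [1.3, -0.2, 0.4]
gripper_width: 85.2
grasp_force: 0.0
```

send_rows([
  {"x": -3.6,"y": 1.2,"z": 0.2,"ax": 0,"ay": 0,"az": -3.6,"gripper": -1},
  {"x": -3.6,"y": 1.0,"z": 0.2,"ax": 0,"ay": 0,"az": -3.6,"gripper": -1},
  {"x": -3.7,"y": 0.7,"z": 0.2,"ax": 0,"ay": 0,"az": -3.6,"gripper": -1},
  {"x": -3.7,"y": 0.5,"z": 0.2,"ax": 0,"ay": 0,"az": -3.6,"gripper": -1},
  {"x": -3.8,"y": 0.3,"z": 0.2,"ax": 0,"ay": 0,"az": -3.6,"gripper": -1},
])

```text
clock: 2.05
position: [359.1, -63.4, 201.8]
ee_rot: [-0.575, 0.818, -0.0, 0.001]
contact_force: [0.9, 0.1, -0.1]
gripper_width: 85.4
grasp_force: 0.0
```

```bash
python3 -c "
from h import *
plan(468,256,150,193.3,10)"
```

```text
pos [359.1 -63.4 201.8] clock 2.05 F [ 0.9  0.1 -0.1] w 85.4 g 0.0 turn [ -0.1   0.  -33.1] D [108.9 319.4 -51.8]
[-3.37, 0.06, 0.52] [-0.01, 0.0, -3.31]
[-3.37, -0.14, 0.52] [-0.01, 0.0, -3.31]
[-3.36, -0.33, 0.52] [-0.01, 0.0, -3.31]
[-3.33, -0.52, 0.52] [-0.01, 0.0, -3.31]
[-3.3, -0.72, 0.52] [-0.01, 0.0, -3.31]
[-3.25, -0.9, 0.52] [-0.01, 0.0, -3.31]
[-3.19, -1.09, 0.52] [-0.01, 0.0, -3.31]
[-3.12, -1.27, 0.52] [-0.01, 0.0, -3.31]
[-3.05, -1.45, 0.52] [-0.01, 0.0, -3.31]
[-2.96, -1.63, 0.52] [-0.01, 0.0, -3.31]
```

send_rows([
  {"x": -3.4,"y": 0.1,"z": 0.5,"ax": 0,"ay": 0,"az": -3.3,"gripper": -1},
  {"x": -3.4,"y": -0.1,"z": 0.5,"ax": 0,"ay": 0,"az": -3.3,"gripper": -1},
  {"x": -3.4,"y": -0.3,"z": 0.5,"ax": 0,"ay": 0,"az": -3.3,"gripper": -1},
  {"x": -3.3,"y": -0.5,"z": 0.5,"ax": 0,"ay": 0,"az": -3.3,"gripper": -1},
  {"x": -3.3,"y": -0.7,"z": 0.5,"ax": 0,"ay": 0,"az": -3.3,"gripper": -1},
])

```text
clock: 2.47
position: [413.0, 97.1, 176.5]
ee_rot: [-0.686, 0.727, -0.0, 0.001]
contact_force: [1.4, -0.8, -0.6]
gripper_width: 85.3
grasp_force: 0.0
```

send_rows([
  {"x": -3.2,"y": -0.9,"z": 0.5,"ax": 0,"ay": 0,"az": -3.3,"gripper": -1},
  {"x": -3.2,"y": -1.1,"z": 0.5,"ax": 0,"ay": 0,"az": -3.3,"gripper": -1},
  {"x": -3.1,"y": -1.3,"z": 0.5,"ax": 0,"ay": 0,"az": -3.3,"gripper": -1},
  {"x": -3.0,"y": -1.5,"z": 0.5,"ax": 0,"ay": 0,"az": -3.3,"gripper": -1},
  {"x": -3.0,"y": -1.6,"z": 0.5,"ax": 0,"ay": 0,"az": -3.4,"gripper": -1},
])

```text
clock: 2.88
position: [468.9, 255.7, 151.2]
ee_rot: [0.784, -0.621, 0.0, -0.0]
contact_force: [0.3, -1.0, -0.4]
gripper_width: 85.1
grasp_force: 0.0
```

```bash
python3 -c "
from h import *
plan(468,256,52,193.3,5)
im,d=grab('scene');im2,d2=grab('top')
a=cv2.resize(im[120:330,110:310],(571,600))
cv2.imwrite('pics/s2.png',a[...,::-1]);plan(468,256,52,193.3,4)"
```

```text
pos [468.9 255.7 151.2] clock 2.8833 F [ 0.3 -1.  -0.4] w 85.1 g 0.0 turn [-0.  0. -0.] D [ -0.9   0.3 -99.2]
[-0.01, 0.02, 1.98] [-0.0, 0.0, -0.01]
[-0.01, 0.02, 1.98] [-0.0, 0.0, -0.01]
[-0.01, 0.02, 1.98] [-0.0, 0.0, -0.01]
[-0.01, 0.02, 1.98] [-0.0, 0.0, -0.01]
[-0.01, 0.02, 1.98] [-0.0, 0.0, -0.01]
pos [469.9 257.9 150.3] clock 2.9833 F [-0.6 -0.7 -0.4] w 85.4 g 0.0 turn [-0.1 -0.   0. ] D [ -1.9  -1.9 -98.3]
[0.03, 0.06, 2.46] [-0.01, -0.0, 0.01]
[0.03, 0.06, 2.46] [-0.01, -0.0, 0.01]
[0.03, 0.06, 2.46] [-0.01, -0.0, 0.01]
[0.03, 0.06, 2.46] [-0.01, -0.0, 0.01]
```

View pics/s2.png

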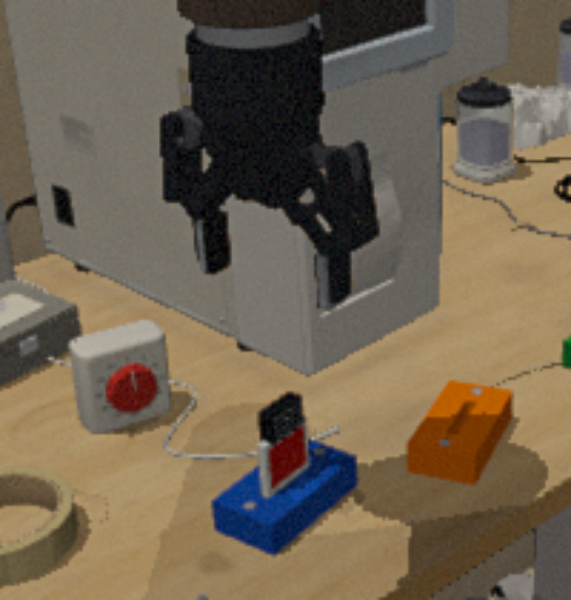

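The open fingers stand astride the holder along its thin axis, so I'll descend.

send_rows([
  {"x": 0,"y": 0.15,"z": 2.5,"ax": 0,"ay": 0,"az": 0,"gripper": -1},
  {"x": 0,"y": 0,"z": 2.5,"ax": 0,"ay": 0,"az": 0,"gripper": -1},
  {"x": 0,"y": 0,"z": 2.5,"ax": 0,"ay": 0,"az": 0,"gripper": -1},
  {"x": 0,"y": 0,"z": 2.2,"ax": 0,"ay": 0,"az": 0,"gripper": -1},
  {"x": 0,"y": 0,"z": 0,"ax": 0,"ay": 0,"az": 0,"gripper": -1},
])

```text
clock: 3.4
position: [464.3, 250.9, 50.5]
ee_rot: [0.782, -0.623, -0.001, 0.005]
contact_force: [-0.4, -0.7, 1.1]
gripper_width: 85.2
grasp_force: 0.0
```

send_rows([
  {"x": 0,"y": 0,"z": 0,"ax": 0,"ay": 0,"az": 0,"gripper": 0.3},
  {"x": 0,"y": 0,"z": 0,"ax": 0,"ay": 0,"az": 0,"gripper": 0.5},
  {"x": 0,"y": 0,"z": 0,"ax": 0,"ay": 0,"az": 0,"gripper": 1},
  {"x": 0,"y": 0,"z": 0,"ax": 0,"ay": 0,"az": 0,"gripper": 1},
  {"x": 0,"y": 0,"z": 0,"ax": 0,"ay": 0,"az": 0,"gripper": 1},
])

```text
clock: 3.82
position: [467.5, 254.0, 55.6]
ee_rot: [0.783, -0.622, 0.0, -0.001]
contact_force: [-0.0, 1.0, 0.4]
gripper_width: 25.8
grasp_force: 0.0
```

send_rows([
  {"x": 0,"y": 0,"z": 0,"ax": 0,"ay": 0,"az": 0,"gripper": 1},
  {"x": 0,"y": 0,"z": 0,"ax": 0,"ay": 0,"az": 0,"gripper": 1},
  {"x": 0,"y": 0,"z": 0,"ax": 0,"ay": 0,"az": 0,"gripper": 1},
])

```text
clock: 4.07
position: [467.8, 254.2, 55.3]
ee_rot: [0.783, -0.622, 0.0, -0.001]
contact_force: [-0.5, -0.1, 3.8]
gripper_width: 11.0
grasp_force: 61.4
```

send_rows([
  {"x": 0,"y": 0,"z": -1,"ax": 0,"ay": 0,"az": 0,"gripper": 1},
  {"x": 0,"y": 0,"z": -2,"ax": 0,"ay": 0,"az": 0,"gripper": 1},
  {"x": 0,"y": 0,"z": -2.5,"ax": 0,"ay": 0,"az": 0,"gripper": 1},
  {"x": 0,"y": 0,"z": -2.5,"ax": 0,"ay": 0,"az": 0,"gripper": 1},
  {"x": 0,"y": 0,"z": -1,"ax": 0,"ay": 0,"az": 0,"gripper": 1},
])

```text
clock: 4.48
position: [467.9, 254.3, 147.9]
ee_rot: [0.783, -0.622, 0.001, -0.002]
contact_force: [0.8, 1.4, -0.6]
gripper_width: 10.5
grasp_force: 60.8
```

```bash
python3 -c "
from h import *
im,d=grab('scene')
plan(432.6-25,-274,155,171.65,16)
W=cloud('scene',d)
a=cv2.resize(im[150:310,130:300],(600,565))
cv2.imwrite('pics/s3.png',a[...,::-1])"
```

```text
pos [468.3 254.8 148.6] clock 4.5333 F [0.7 0.5 2.1] w 10.6 g 60.8 turn [-0.3  0.2 21.5] D [ -60.7 -528.8    6.4]
[3.13, 1.12, -0.06] [-0.02, 0.01, 1.34]
[3.16, 1.05, -0.06] [-0.02, 0.01, 1.34]
[3.18, 0.97, -0.05] [-0.02, 0.01, 1.34]
[3.2, 0.9, -0.05] [-0.02, 0.01, 1.34]
[3.22, 0.82, -0.05] [-0.02, 0.01, 1.34]
[3.24, 0.75, -0.05] [-0.02, 0.01, 1.34]
[3.26, 0.67, -0.05] [-0.02, 0.01, 1.34]
[3.27, 0.59, -0.05] [-0.02, 0.01, 1.34]
[3.29, 0.52, -0.05] [-0.02, 0.01, 1.34]
[3.3, 0.44, -0.05] [-0.02, 0.01, 1.34]
[3.31, 0.36, -0.05] [-0.02, 0.01, 1.34]
[3.31, 0.28, -0.04] [-0.02, 0.01, 1.34]
[3.32, 0.21, -0.04] [-0.02, 0.01, 1.34]
[3.32, 0.13, -0.04] [-0.02, 0.01, 1.34]
[3.33, 0.05, -0.04] [-0.02, 0.01, 1.34]
[3.33, -0.03, -0.04] [-0.02, 0.01, 1.34]
```

View pics/s3.png

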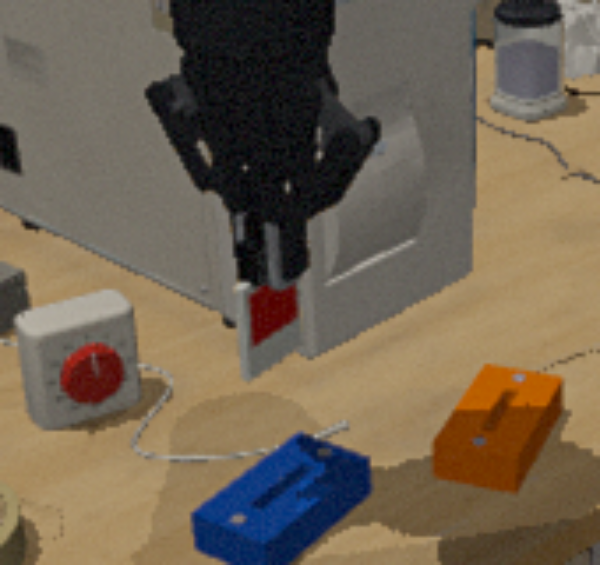

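The holder is held upright, well clear of the block. I'll cross to the rail, keeping in front of it.

send_rows([
  {"x": 3.1,"y": 1.1,"z": -0.1,"ax": 0,"ay": 0,"az": 1.3,"gripper": 1},
  {"x": 3.2,"y": 1.1,"z": 0,"ax": 0,"ay": 0,"az": 1.3,"gripper": 1},
  {"x": 3.2,"y": 1.0,"z": -0.1,"ax": 0,"ay": 0,"az": 1.3,"gripper": 1},
  {"x": 3.2,"y": 0.9,"z": 0,"ax": 0,"ay": 0,"az": 1.4,"gripper": 1},
  {"x": 3.2,"y": 0.8,"z": -0.1,"ax": 0,"ay": 0,"az": 1.4,"gripper": 1},
])

```text
clock: 4.95
position: [445.8, 86.4, 146.1]
ee_rot: [0.745, -0.667, -0.001, 0.001]
contact_force: [1.2, -0.1, 0.4]
gripper_width: 11.1
grasp_force: 60.8
```

send_rows([
  {"x": 3.2,"y": 0.8,"z": 0,"ax": 0,"ay": 0,"az": 1.3,"gripper": 1},
  {"x": 3.3,"y": 0.7,"z": -0.1,"ax": 0,"ay": 0,"az": 1.3,"gripper": 1},
  {"x": 3.3,"y": 0.6,"z": 0,"ax": 0,"ay": 0,"az": 1.3,"gripper": 1},
  {"x": 3.3,"y": 0.5,"z": -0.1,"ax": 0,"ay": 0,"az": 1.4,"gripper": 1},
  {"x": 3.3,"y": 0.4,"z": 0,"ax": 0,"ay": 0,"az": 1.4,"gripper": 1},
])

```text
clock: 5.37
position: [426.8, -79.0, 148.5]
ee_rot: [-0.705, 0.71, 0.001, -0.001]
contact_force: [0.8, -0.3, 0.1]
gripper_width: 10.6
grasp_force: 60.8
```

send_rows([
  {"x": 3.3,"y": 0.4,"z": 0,"ax": 0,"ay": 0,"az": 1.3,"gripper": 1},
  {"x": 3.3,"y": 0.3,"z": -0.1,"ax": 0,"ay": 0,"az": 1.3,"gripper": 1},
  {"x": 3.3,"y": 0.2,"z": 0,"ax": 0,"ay": 0,"az": 1.4,"gripper": 1},
  {"x": 3.3,"y": 0.1,"z": -0.1,"ax": 0,"ay": 0,"az": 1.4,"gripper": 1},
  {"x": 2.6,"y": 0,"z": 0,"ax": 0,"ay": 0,"az": 1.4,"gripper": 1},
])

```text
clock: 5.78
position: [409.0, -236.6, 150.3]
ee_rot: [-0.661, 0.751, 0.001, -0.001]
contact_force: [0.6, -0.2, 0.8]
gripper_width: 10.8
grasp_force: 60.8
```

```bash
cat > look.py <<'E'
from h import *
for n in('scene','top'):
    im,d=grab(n);W=cloud(n,d);s=arm.read_state()
    p=np.array(s['position']);X,Y,Z=[W[...,i] for i in range(3)]
    hsv=cv2.cvtColor(im,cv2.COLOR_RGB2HSV)
    near=(np.abs(X-p[0])<35)&(np.abs(Y-p[1])<40)&(Z>p[2]-55)&(Z<p[2]+10)&(d>0)
    red=near&(hsv[...,1]>150)&((hsv[...,0]<10)|(hsv[...,0]>170))
    lit=near&(Z<p[2]+3)
    for nm,m in(('red',red),('plate',lit)):
        if m.sum()>4: q=W[m];print(n,nm,m.sum(),q.mean(0).round(1),np.percentile(q,[1,99],axis=0).round(1).tolist(),cv2.minAreaRect(q[:,:2].astype(np.float32)))
E
python3 -c "
from h import *
plan(432.6-25,-274,155,171.65,2)
exec(open('look.py').read())
im=np.load('/tmp/scene.npz')['im'];t=np.load('/tmp/top.npz')['im']
a=cv2.resize(im[110:250,300:440],(560,560));cv2.imwrite('pics/s4.png',a[...,::-1])
plan(432.6-25,-274,155,171.65,2)
"
```

```text
pos [ 409.  -236.6  150.3] clock 5.7833 F [ 0.6 -0.2  0.8] w 10.8 g 60.8 turn [0.1 0.  1.1] D [ -1.4 -37.4   4.7]
[1.86, -0.17, -0.24] [0.07, 0.02, 0.54]
[1.86, -0.19, -0.24] [0.07, 0.02, 0.54]
scene red 88 [ 407.9 -230.6  135.3] [[404.4, -249.6, 123.2], [411.0, -215.5, 150.5]] ((407.8821716308594, -233.00262451171875), (35.851139068603516, 4.848356246948242), 83.39305877685547)
scene plate 236 [ 408.8 -227.7  127.4] [[398.9, -254.7, 103.2], [416.0, -208.8, 152.6]] ((405.4707946777344, -232.49191284179688), (49.90021514892578, 16.389732360839844), 78.64508056640625)
pos [ 409.  -237.3  150. ] clock 5.8833 F [-0.3  0.4 -1.2] w 11.1 g 60.8 turn [0.2 0.  0.9] D [ -1.4 -36.7   5. ]
[1.83, -0.17, -0.25] [0.08, 0.01, 0.45]
[1.83, -0.18, -0.25] [0.08, 0.01, 0.45]
```

View pics/s4.png

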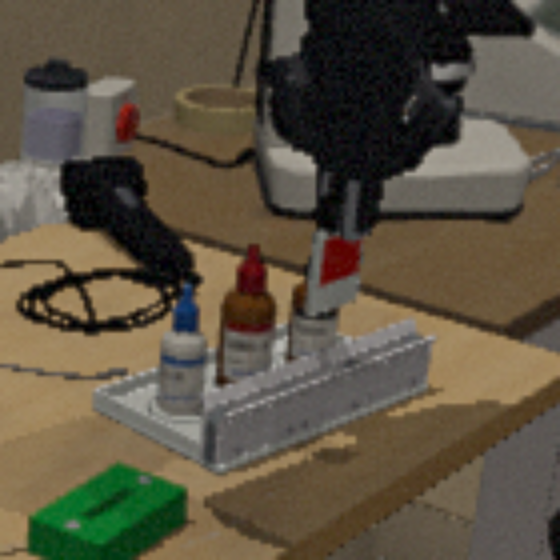

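```bash
python3 -c "
from h import *
plan(432.1,-274.7,108,171.75,4)
"
```

```text
pos [ 409.  -237.3  150. ] clock 5.8833 F [-0.3  0.4 -1.2] w 11.1 g 60.8 turn [0.2 0.  0.8] D [ 23.1 -37.4 -42. ]
[0.85, -0.7, 1.05] [0.04, 0.01, 0.2]
[0.85, -0.7, 1.05] [0.04, 0.01, 0.2]
[0.85, -0.7, 1.05] [0.04, 0.01, 0.2]
[0.85, -0.7, 1.05] [0.04, 0.01, 0.2]
```

send_rows([
  {"x": 0.8,"y": -0.7,"z": 1.0,"ax": 0,"ay": 0,"az": 0.2,"gripper": 1},
  {"x": 0.9,"y": -0.7,"z": 1.0,"ax": 0,"ay": 0,"az": 0.2,"gripper": 1},
  {"x": 0.8,"y": -0.7,"z": 1.0,"ax": 0,"ay": 0,"az": 0.2,"gripper": 1},
  {"x": 0.9,"y": -0.7,"z": 1.0,"ax": 0,"ay": 0,"az": 0.2,"gripper": 1},
  {"x": 0,"y": 0,"z": 0,"ax": 0,"ay": 0,"az": 0,"gripper": 1},
])

```text
clock: 6.3
position: [433.0, -272.0, 108.4]
ee_rot: [-0.656, 0.755, 0.002, -0.001]
contact_force: [-0.4, 0.3, 0.1]
gripper_width: 11.4
grasp_force: 60.8
```

```bash
python3 -c "
from h import *
exec(open('look.py').read())
z=np.load('/tmp/top.npz');im=z['im'];s=np.load('/tmp/scene.npz')['im']
c=np.hstack([cv2.resize(s[140:240,315:415],(400,560)),cv2.resize(im[200:300,335:435],(400,560))]);cv2.imwrite('pics/s5.png',c[...,::-1])
plan(432.1,-274.7,98,171.75,2)
"
```

```text
scene red 79 [ 432.3 -266.8   92.9] [[429.1, -284.9, 79.6], [435.8, -249.7, 107.6]] ((431.754638671875, -266.48651123046875), (37.332237243652344, 6.1940765380859375), 81.65868377685547)
scene plate 218 [ 433.  -263.1   86. ] [[422.9, -289.9, 61.2], [440.7, -244.0, 111.5]] ((429.3379211425781, -266.86541748046875), (48.08913803100586, 14.471484184265137), 77.67150115966797)
pos [ 433.  -271.5  110.2] clock 6.4 F [-0.4  0.3  0.3] w 10.9 g 60.8 turn [0.2 0.  0.3] D [ -0.9  -3.2 -12.2]
[0.16, 0.02, 0.61] [0.09, 0.02, 0.16]
[0.16, 0.02, 0.61] [0.09, 0.02, 0.16]
```

View pics/s5.png

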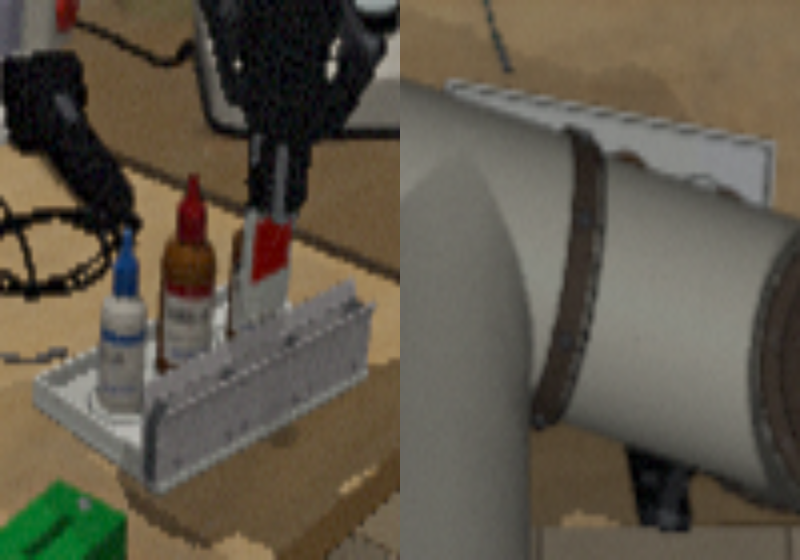

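```bash
python3 -c "
from h import *
exec(open('look.py').read().replace('Z<p[2]+10','Z<p[2]+3'))
z=np.load('/tmp/scene.npz');im,d=z['im'],z['d']
a=np.radians(-8.3);o=np.array([432.6,-273.5])
def loc(W):
    dx,dy=W[...,0]-o[0],W[...,1]-o[1]; return dx*np.cos(a)+dy*np.sin(a),-dx*np.sin(a)+dy*np.cos(a)
W=cloud('scene',d);x,y=loc(W);Z=W[...,2]
m=(d>0)&(abs(x)<20)&(abs(y)<125)&(Z>8)&(Z<50)
for lo,hi in((10,20),(20,30),(30,37),(37,43),(43,50)):
    q=m&(Z>=lo)&(Z<hi);print(lo,hi,q.sum(),np.percentile(x[q],[2,20,50,80,98]).round(1),np.percentile(y[q],[0,1,2,50,98,99,100]).round(1))
s=arm.read_state();p=s['position'];hsv=cv2.cvtColor(im,cv2.COLOR_RGB2HSV)
r=(Z>p[2]-33)&(Z<p[2]+4)&(abs(x)<25)&(abs(y)<40)&(hsv[...,1]>150)&(d>0)
b=(Z>p[2]-50)&(Z<p[2]-10)&(abs(x)<12)&(abs(y)<40)&(d>0)
for k in(r,b):print(k.sum(),np.percentile(x[k],[2,20,50,80,98]).round(1),np.percentile(y[k],[0,1,2,50,98,99,100]).round(1))
print('tcp loc',loc(np.array(p)),p)
"
```

```text
scene red 75 [ 432.1 -266.2   94.4] [[428.7, -284.4, 82.2], [435.2, -248.8, 108.5]] ((431.35235595703125, -266.45428466796875), (35.996212005615234, 6.190825462341309), 81.5162124633789)
scene plate 217 [ 432.9 -262.3   87.6] [[421.8, -287.8, 63.8], [440.6, -243.5, 113.3]] ((429.44610595703125, -264.49029541015625), (45.60454559326172, 16.04056739807129), 76.46401977539062)
10 20 197 [-9.7 -8.2 -6.9 -5.5 14.7] [-97.  -94.6 -91.7  24.8 106.2 106.7 107.7]
20 30 197 [-9.5 -8.  -6.9 -5.5  6.2] [-101.3  -98.4  -97.6   25.3  106.1  106.4  108.3]
30 37 181 [-9.2 -7.8 -5.2  6.   8.2] [-99.5 -94.6 -90.9  13.2 104.5 105.3 106.3]
37 43 237 [-11.7  -9.4   4.5   7.2  10.2] [-99.5 -94.4 -93.1  11.4 104.  105.7 106.4]
43 50 134 [-10.8   7.6   9.3  10.8  12.5] [-100.1  -96.1  -95.1    9.7   98.3  102.1  106.9]
75 [-4.3 -2.5 -1.5 -0.6  0.8] [-11.2 -11.1 -10.6   7.8  23.9  24.5  24.8]
171 [-3.8 -2.2 -1.1  0.3  3.5] [-15.  -14.5 -14.1  10.5  29.7  30.1  30.4]
tcp loc (np.float64(0.6361058717108556), np.float64(2.0579931542382552)) [ 433.52652724 -271.55538853  111.34061037]
```

send_rows([
  {"x": 0.35,"y": 0.1,"z": 0,"ax": 0.1,"ay": 0,"az": 0.3,"gripper": 1},
  {"x": 0,"y": 0,"z": 0.6,"ax": 0,"ay": 0,"az": 0,"gripper": 1},
  {"x": 0,"y": 0,"z": 0.4,"ax": 0,"ay": 0,"az": 0,"gripper": 1},
  {"x": 0,"y": 0,"z": 0,"ax": 0,"ay": 0,"az": 0,"gripper": 1},
  {"x": 0,"y": 0,"z": 0,"ax": 0,"ay": 0,"az": 0,"gripper": 1},
])

```text
clock: 6.92
position: [432.1, -275.5, 101.0]
ee_rot: [-0.655, 0.756, -0.0, 0.0]
contact_force: [-0.2, 0.4, -0.1]
gripper_width: 11.2
grasp_force: 60.8
```

```bash
python3 -c "
from h import *
for i in range(2):
    plan(431.9,-275.1,63,171.75,1); im,d=grab('scene')
"
```

```text
pos [ 432.1 -275.5  101. ] clock 6.9167 F [-0.2  0.4 -0.1] w 11.2 g 60.8 turn [-0.1  0.   0. ] D [ -0.2   0.4 -38. ]
[-0.03, 0.03, 3.8] [-0.05, 0.01, 0.03]
pos [ 432.3 -275.6  101.2] clock 6.9667 F [-0.1 -0.3  1. ] w 11.0 g 60.8 turn [-0.1 -0.   0. ] D [ -0.4   0.5 -38.2]
[-0.04, 0.06, 3.82] [-0.08, -0.0, 0.03]
```

Aligned. I'll lower it in stages and watch the force.

send_rows([
  {"x": 0,"y": 0,"z": 0.4,"ax": 0,"ay": 0,"az": 0,"gripper": 1},
  {"x": 0,"y": 0,"z": 0.5,"ax": 0,"ay": 0,"az": 0,"gripper": 1},
  {"x": 0,"y": 0,"z": 0.5,"ax": 0,"ay": 0,"az": 0,"gripper": 1},
  {"x": 0,"y": 0,"z": 0.4,"ax": 0,"ay": 0,"az": 0,"gripper": 1},
  {"x": 0,"y": 0,"z": 0,"ax": 0,"ay": 0,"az": 0,"gripper": 1},
])

```text
clock: 7.43
position: [431.7, -275.3, 82.0]
ee_rot: [-0.654, 0.756, 0.0, -0.0]
contact_force: [-0.1, -0.3, 0.2]
gripper_width: 11.0
grasp_force: 60.8
```

send_rows([
  {"x": 0,"y": 0,"z": 0.3,"ax": 0,"ay": 0,"az": 0,"gripper": 1},
  {"x": 0,"y": 0,"z": 0.3,"ax": 0,"ay": 0,"az": 0,"gripper": 1},
  {"x": 0,"y": 0,"z": 0.2,"ax": 0,"ay": 0,"az": 0,"gripper": 1},
  {"x": 0,"y": 0,"z": 0.2,"ax": 0,"ay": 0,"az": 0,"gripper": 1},
  {"x": 0,"y": 0,"z": 0,"ax": 0,"ay": 0,"az": 0,"gripper": 1},
])

```text
clock: 7.85
position: [432.5, -275.7, 73.3]
ee_rot: [-0.655, 0.756, -0.001, 0.0]
contact_force: [0.1, 1.1, 1.7]
gripper_width: 10.9
grasp_force: 61.0
```

send_rows([
  {"x": 0,"y": 0,"z": 0.2,"ax": 0,"ay": 0,"az": 0,"gripper": 1},
  {"x": 0,"y": 0,"z": 0.2,"ax": 0,"ay": 0,"az": 0,"gripper": 1},
  {"x": 0,"y": 0,"z": 0.2,"ax": 0,"ay": 0,"az": 0,"gripper": 1},
  {"x": 0,"y": 0,"z": 0.1,"ax": 0,"ay": 0,"az": 0,"gripper": 1},
  {"x": 0,"y": 0,"z": 0,"ax": 0,"ay": 0,"az": 0,"gripper": 1},
])

```text
clock: 8.27
position: [432.7, -275.8, 66.9]
ee_rot: [-0.655, 0.756, -0.001, 0.001]
contact_force: [-1.2, 0.6, 6.8]
gripper_width: 10.7
grasp_force: 61.8
```

send_rows([
  {"x": 0,"y": 0,"z": 0.1,"ax": 0,"ay": 0,"az": 0,"gripper": 1},
  {"x": 0,"y": 0,"z": 0.1,"ax": 0,"ay": 0,"az": 0,"gripper": 1},
  {"x": 0,"y": 0,"z": 0.1,"ax": 0,"ay": 0,"az": 0,"gripper": 1},
  {"x": 0,"y": 0,"z": 0.1,"ax": 0,"ay": 0,"az": 0,"gripper": 1},
  {"x": 0,"y": 0,"z": 0,"ax": 0,"ay": 0,"az": 0,"gripper": 1},
])

```text
clock: 8.68
position: [432.8, -275.8, 63.3]
ee_rot: [-0.655, 0.756, -0.001, 0.001]
contact_force: [-2.8, 0.7, 9.1]
gripper_width: 11.0
grasp_force: 62.3
```

send_rows([
  {"x": 0,"y": 0,"z": 0.1,"ax": 0,"ay": 0,"az": 0,"gripper": 1},
  {"x": 0,"y": 0,"z": 0.05,"ax": 0,"ay": 0,"az": 0,"gripper": 1},
  {"x": 0,"y": 0,"z": 0.05,"ax": 0,"ay": 0,"az": 0,"gripper": 1},
  {"x": 0,"y": 0,"z": 0,"ax": 0,"ay": 0,"az": 0,"gripper": 1},
])

```text
clock: 9.02
position: [432.9, -275.9, 63.1]
ee_rot: [-0.655, 0.756, -0.001, 0.0]
contact_force: [-4.9, 4.1, 19.8]
gripper_width: 11.1
grasp_force: 64.0
```

```bash
python3 -c "
from h import *
im,d=grab('scene');plan(432,-275,63,171.75,1)
cv2.imwrite('pics/s6.png',cv2.resize(im[140:240,315:415],(560,560))[...,::-1])
"
```

```text
pos [ 432.9 -275.9   63.1] clock 9.0667 F [-5.3  4.2 20.5] w 10.9 g 63.9 turn [-0.2 -0.1  0.1] D [-0.9  0.9 -0.1]
[-0.07, 0.1, 0.01] [-0.16, -0.06, 0.1]
```

View pics/s6.png

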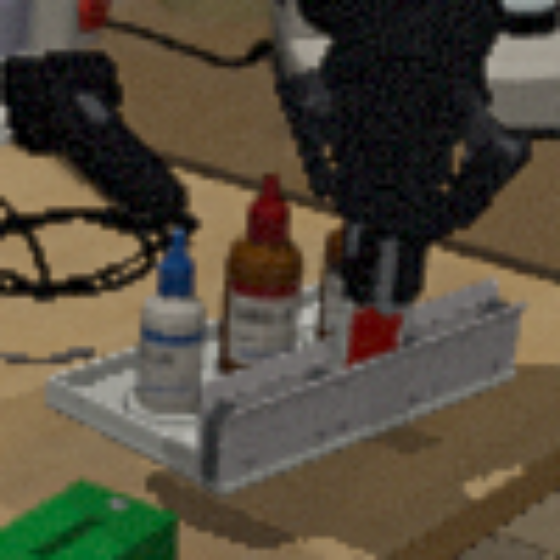

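The holder (around pixel 375,335) sits behind the lip in the middle place. It is upright against the stop at about 20 N, and the bottles are undisturbed.

```bash
python3 -c "
from bench import arm
print(arm.job_done())"
```

```text
the job is handed in; nothing more can be done
None
```

The red-card label holder is pressed fully down in the middle place, in front of the red-capped bottle, held there at about 20 N, and the job is handed in; no verdict came back.

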